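Close the jam jar with the click key

ROBOT

A 6-joint arm with a two-finger parallel gripper is mounted at the origin on the work surface. World frame = base frame: x ahead of the robot, y to its left, z up, the work surface at z = 0. Lengths are in m, angles in rad, forces in N, time in s.
With the tool pointing down it reaches from about 0.35 to 0.775 m from the base axis. Payload 7.3 kg.
Tool frame: the origin (TCP) lies midway between the tips of the shut fingers; the grasp point (between the pads) lies 19 mm behind it (robot.hold_point_z is the distance from the TCP to the grasp point, in m); z points along the fingers, y is the line along which they close (so a half turn about z gives the same grasp; the last joint's range is limited). The gripper opens to 92 mm and grips with 3 to 60 N. Pads are 19 mm wide; open, the fingers measure 130 mm over their backs; the gripper's body (75 mm by 190 mm) begins 47 mm behind the grasp point.
Start: joints at [-1.342, 0.342, 1.524, -0, 1.275, -0.146], TCP at [0.192, -0.489, 0.227] pointing down, gripper open.
Joint ranges: [-2.53, 2.53], [-0.77, 2.02], [0.04, 2.7], [-1, 4.14], [0.28, 2.66], [-3.11, 3.11]. Speed limits (rad/s): [2.57, 2.57, 3.14, 3.14, 3.14, 3.14].

INTERFACE

Orientations are given as [roll, pitch, yaw] about the fixed x, y, z axes, in that order (R = Rz(yaw) Ry(pitch) Rx(roll)).
In Python, from cell import robot gives the robot as it stands.
- The arm moves only by the tool arm_command, never from a script. Its argument "plan" is a list of rows, each a list of 2 entries, a list of its own where there are three numbers: the shift along the world's x, y, z in mm, then the turn about the world's z in degrees. A call has 1 to 8 rows; each row shifts and turns the commanded pose from where the row before left it; what a row does not reach is not made up. A row lasts 1/12 s, in which the tool goes at most 41.7 mm and 7.16 degrees, less where a joint would pass 70% of its speed; a pose out of reach is approached as far as the arm can. A call is refused whole if a number of a shift passes 41.7 or a number of a turn 7.16, either way. A call with a gripper value outside its range is refused whole. "gripper" is the closure, from 0 (fully open) to 1 (shut), set as the call begins (left out, the last holds). The fingers move at their own pace and stop on an object; "grip_force" is the grip in N (left out, the last holds). Time passes only in rows, so rows that do not move let the fingers close. It gives the time, the measured TCP pose, the force, the opening and the grip force at its end, in the units of the state.
- robot.state(): the state, without advancing time (a new reading comes with each control period).
- robot.capture(name): name is "scene" or "top" or "wrist"; returns a dict with "color" (384x512x3 uint8, red, green, blue), "mtx" (3x3 intrinsics, pixels), "world_from_camera" (4x4, takes a point from camera to world coordinates); the wrist camera has in their place "mount" (4x4, takes a point from camera to tool coordinates, whose origin is the TCP and whose axes are the flange's). Camera axes: x right, y up, looking along -z (the intrinsics and any distortion apply to the point x, -y, -z); pixel columns grow to the right and rows downward; lengths in m; the calibration is good to about 2 mm. A picture is of the moment at which its call begins: read the wrist's pose just before it. There is no depth.
- robot.job_done(): hands the job in; it is judged then, once.
The state is a dict: "time_s": time; "q": joint angles; "joint_vel": joint speeds; "joint_torque": joint torques, N m; "eef_pos": TCP position; "tcp_rot": TCP orientation; "ft_force": force on the tool from outside, world axes, zero at the start; "torque": the same for the moment, N m; "finger_gap": finger opening in m; "finger_force": force on a finger pad.
Only numpy, scipy, OpenCV 4.12 (cv2) and the standard library are available. Lean on these libraries where they do the work, as an engineer would, in place of code of your own. Each camera call takes 0.05 s, during which the arm holds its last target. There are 200 camera calls.

TASK

Close the jam jar: push the green fork clamp fully home so that it holds the jar, then push the blue arm of the click key clockwise (seen from above) to screw the red lid home, and go on until the key clicks once. Stop at that first click, since a second one over-tightens the lid; leave clamp and arm there, take the hand away, and leave the other things on the sill alone.

Things in the scene. Friction and masses are not known exactly. Their poses are not given: they have to be found in the camera images.
- holder: Fixed wooden board flat on the sill, 150 (its x) x 310 (its y) x 18 mm thick, spanning x -75 to 75 and y -240 to 70 mm. Its origin is on the sill surface exactly under the upright axis of jar, lid and key. +y is the direction in which the clamp slides towards the jar.
- clamp (a joint): Slide of the green plastic fork clamp along the holder's +y, m: 0 fully open, 0.08 fully home at its end stop, its prongs on both sides of the square jar (1.8 mm play each side; flared ends straighten a slightly turned jar). Needs about 3 N (up to 7 N while straightening the jar) and stays where it is left. Starts 0 to 0.01.
- clamp_tab (a point): Centre of the outer face (facing the holder's -y, away from the jar) of the clamp's upright green push tab; moves with the clamp. The tab is 80 mm wide (holder x), 12 mm thick (holder y), and stands from 27 to 102 mm above the sill; the point is 70 mm above the sill. Flat face, axes as the holder's.
- jar (a joint): Turn of the square clear glass jar (70 x 70 mm, 95 mm tall, underside 22 mm above the sill) in its holder, rad, positive clockwise from above; 0 = sides square to the clamp. It turns at 0.12 N m, more easily than the lid, until the clamp holds it.
- lid (a joint): Turn of the red screw lid (72 mm across) on the jar, rad, positive clockwise from above (tightening). It starts between 0 and 0.5 and turns at 0.3 N m; at 1.0 the lid is home and stops hard.
- lid_top (a point): Centre of the top of the key's round red housing disc, fixed on the lid and turning with it: 116 mm across, top 143 mm above the sill. It carries a black block reaching 86 mm from the axis, opposite the arm at the start, up to 161 mm above the sill, and white, green and black marks on its rim: a white pointer on the blue wheel stands at white before, green after one click, black after two.
- key (a joint): Slip of the key's clutch: turn of the blue arm and toothed wheel against housing and lid, rad, positive clockwise, 0 at start. A sprung plunger between two teeth holds the arm fast to the lid up to about 1.1 N m (9 N at key_arm); then the force falls, and past 0.17 the arm snaps ahead by itself to 0.35 and rests: the first click. The second comes past 0.52. No click before the lid is home.
- key_arm (a point): Middle of the key's level blue arm (black rubber sleeve), 120 mm from the jar's axis, 154 mm above the sill. x axis: outward along the arm, z up; pushing along -y turns it clockwise. The bar runs from 30 to 165 mm from the axis, 24 mm wide (sleeve 28 mm, from 115 mm on), 146 to 162 mm above the sill (sleeve 145 to 163), with free space beneath it outside the housing.
- soap_dish: Bystander: stainless soap dish 90 x 130 x 24 mm with a cream soap bar. Origin under its centre.
- scraper: Bystander: flat red silicone pot scraper 100 x 70 x 12 mm. Origin under its centre.
- funnel: Bystander: orange funnel standing on its 110 mm wide mouth, spout up, 110 mm tall. Origin under its centre.
- spare_jar: Bystander: closed round glass jar, yellow cap, 72 mm across, 100 mm tall. Origin under its centre.
- spice_tub: Bystander: white spice tub with green cap, 64 mm across, 90 mm tall. Origin under its centre.
- mug: Bystander: blue mug, 80 mm across, 90 mm tall. Origin under its centre.

How it is judged:
On the way, in this order (a step that is already met when the one before it is completed fails the run):
1. the fork clamp is pushed home (within 6 mm), the lid not yet being home (value of joint clamp above 0.074 m and value of joint lid below 0.9 rad), for 0.1 s.
2. the lid is screwed home with no click before that (value of joint lid above 0.94 rad and value of joint key below 0.17 rad), for 0.02 s.
3. the key has clicked once (value of joint lid above 0.94 rad and value of joint key above 0.27 rad), for 0.1 s.
At the end, for the whole second after the job is handed in: The clamp is within 6 mm of fully home, the lid within 0.06 rad of home, and the key rests exactly one click on (0.27 to 0.43 rad of slip), still (all of step 3 and value of joint clamp above 0.074 m and value of joint key below 0.43 rad and velocity of joint key between -0.05 and 0.05 rad/s); the robot touches nothing.
It fails at once if the key clicked a second time (slip past 0.52 rad): lid over-tightened (value of joint key above 0.52 rad).
It fails at once if a bystander was moved more than 40 mm or tipped over (distance of any of soap_dish, scraper, funnel, spare_jar, spice_tub, mug from where it was at the start of the episode above 0.04 m or angle between any of soap_dish, scraper, funnel, spare_jar, spice_tub, mug's own z axis and vertical above 0.6 rad).
It also fails if it takes over 58 s, if anything falls off the work surface, if the arm or the gripper's body presses on something with over 40 N, if the wrist force passes 120 N, or if a joint passes its speed limit or range.

## Working session

There is one attempt and no reset: what is moved stays moved. The work goes in short steps, Python scripts to look and compute and a tool call to move; the robot and the scene stay as the last step left them, time stands still between calls to the robot, and variables do not carry over. Pictures are saved under pics/ and viewed, at most 10 in all, crops included, and the job is handed in when it is done.

Besides the shell and the picture viewer there is one more tool, called by a JSON object that holds its "method" and its "body", one argument or row to a line. arm_command: Moves the arm, as the interface text tells. Its arguments: {"type":"object","properties":{"plan":{"type":"array","items":{"type":"array"}},"gripper":{"type":"number"},"grip_force":{"type":"number"}},"required":["plan"]}

```bash
mkdir -p pics
python3 - <<'E'
from cell import robot
import cv2,numpy as np
ims=[]
for n in("scene","top"):
    c=robot.capture(n);np.savez(n+".npz",**{k:v for k,v in c.items() if k in("color","mtx","world_from_camera")})
    cv2.imwrite(f"pics/{n}0.png",cv2.resize(c["color"][:,:,::-1],(768,576)))
    print(n,c.keys(),c["mtx"].round(1).tolist(),c["world_from_camera"].round(3).tolist())
print(robot.state())
E
```

```text
scene dict_keys(['color', 'mtx', 'world_from_camera']) [[459.8, 0.0, 251.2], [0.0, 459.8, 187.3], [0.0, 0.0, 1.0]] [[-0.605, -0.503, 0.618, 1.394], [0.796, -0.397, 0.457, 0.589], [0.016, 0.768, 0.64, 0.949], [0.0, 0.0, 0.0, 1.0]]
top dict_keys(['color', 'mtx', 'world_from_camera']) [[472.1, 0.0, 258.0], [0.0, 472.1, 194.5], [0.0, 0.0, 1.0]] [[0.009, 0.999, -0.043, 0.508], [-1.0, 0.009, -0.002, -0.007], [-0.002, 0.043, 0.999, 1.494], [0.0, 0.0, 0.0, 1.0]]
{'time_s': 0.1, 'q': array([-1.34200044e+00,  3.42690109e-01,  1.52490608e+00, -2.31102310e-05,
        1.27538998e+00, -1.46037635e-01]), 'joint_vel': array([-0.00050831, -0.00344399, -0.00307366,  0.00097005,  0.00020125,
        0.0017829 ]), 'joint_torque': array([ 1.39230200e-03, -4.32006133e+01, -2.44694495e+01,  7.19041144e-02,
        5.25509776e-02, -4.88398518e-05]), 'eef_pos': array([ 0.19212631, -0.48820173,  0.2261006 ]), 'tcp_rot': array([-3.14021075e+00, -1.80919104e-04,  3.74840139e-01]), 'ft_force': array([ 0.52190543, -1.15204955, -0.67558022]), 'torque': array([ 0.02391829, -0.02329094,  0.04920944]), 'finger_force': 0.0, 'finger_gap': 0.09187324504888592}
```

View pics/top0.png

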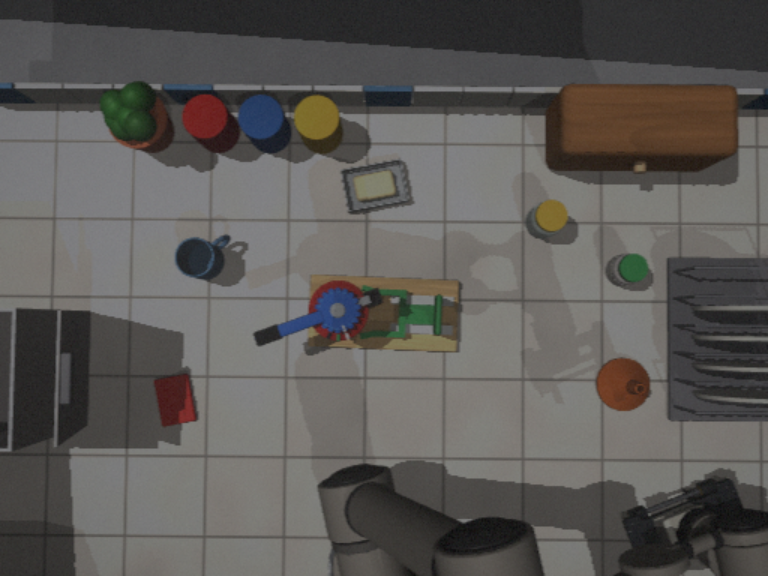

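View pics/scene0.png

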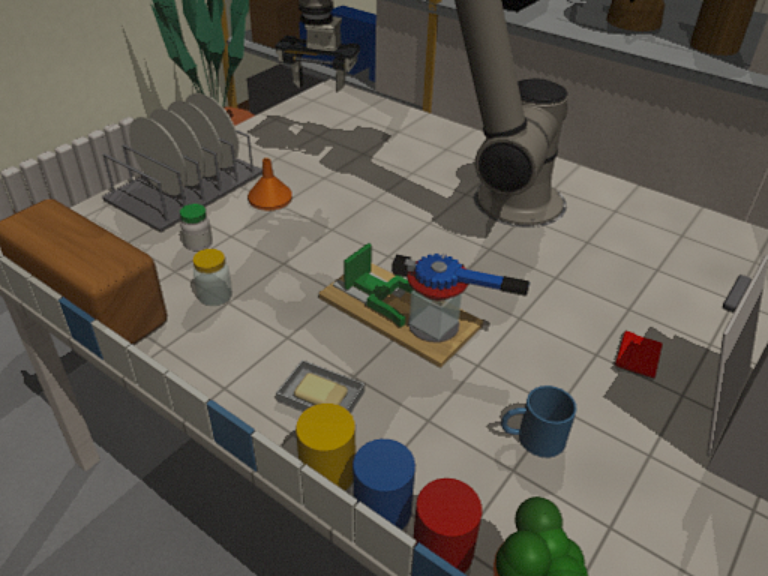

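The top view (768x576) shows the lid disc at about (338,310), with the arm reaching left to its sleeve end at (260,338). The tab is at (438,315) and the holder's right edge runs from (458,282) to (456,351). The bystanders are clear of the workspace. Next I turn these pixels into positions.

```bash
cat > h.py <<'E'
import numpy as np,cv2
def ray(c,uv,z):
    K,T=c["mtx"],c["world_from_camera"];u,v=uv
    d=T[:3,:3]@np.array([(u-K[0,2])/K[0,0],-(v-K[1,2])/K[1,1],-1.]);o=T[:3,3]
    return o+d*(z-o[2])/d[2]
def proj(c,p):
    K,T=c["mtx"],c["world_from_camera"];q=T[:3,:3].T@(np.asarray(p)-T[:3,3])
    return np.array([K[0,0]*q[0]/-q[2]+K[0,2],K[1,1]*-q[1]/-q[2]+K[1,2]])
E
python3 - <<'E'
from h import *
c=np.load("top.npz");s=1.5
hsv=cv2.cvtColor(c["color"],cv2.COLOR_RGB2HSV)
P=lambda n,uv,z:print(n,(ray(c,np.array(uv)/s,z)*1000).round(0)[:2])
for n,uv in dict(bTR=(459,281),bBR=(457,352),bTL=(311,275)).items():P(n,uv,.018)
P("hub",(338,310),.165);P("sleeve end",(258,338),.154);P("block",(376,296),.161)
P("tab top ctr",(438,315),.102)
H,S,V=[hsv[...,i].astype(int) for i in range(3)]
m=((H>100)&(H<130)&(S>150)&(V>60)).astype(np.uint8);m[:170]=0;m[:,:165]=0;m[260:]=0
ys,xs=np.nonzero(m);print("blue n",len(xs))
m2=((H>50)&(H<80)&(S>120)&(V>40)).astype(np.uint8);m2[:,:278]=0;m2[:,310:]=0;m2[:180]=0;m2[250:]=0
p=np.argwhere(m2)[:,::-1].astype(np.float32);r=cv2.minAreaRect(p);print("tab",len(p),r);P("tab rect",np.array(r[0])*1.5,.102)
red=(((H<8)|(H>172))&(S>150)&(V>60)).astype(np.uint8);red[:,:200]=0;red[:,250:]=0;red[:180]=0;red[240:]=0
e=cv2.minEnclosingCircle(np.argwhere(red)[:,::-1].astype(np.float32));print(e);P("housing",np.array(e[0])*1.5,.138)
cr=c["color"][170:245,160:310,::-1];cv2.imwrite("pics/c1.png",cv2.resize(cr,(800,400),interpolation=cv2.INTER_CUBIC))
E
```

```text
bTR [ 595. -153.]
bBR [ 448. -150.]
bTL [605. 156.]
hub [530.  88.]
sleeve end [476. 240.]
block [557.  17.]
tab top ctr [ 523. -104.]
blue n 541
tab 60 ((284.3797302246094, 206.20126342773438), (12.432222366333008, 20.290931701660156), 14.931416511535645)
tab rect [534. -81.]
((225.25465393066406, 206.58871459960938), 19.718149185180664)
housing [531.  90.]
```

View pics/c1.png

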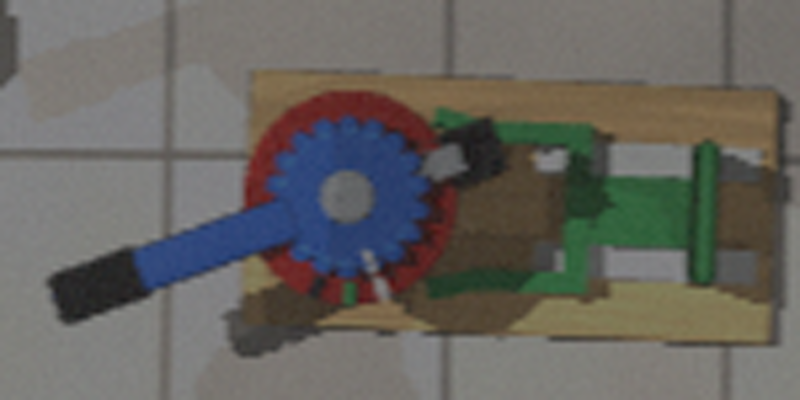

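{"method": "arm_command", "body": {
  "plan": [
    [[27, 26, 0], 5.7],
    [[27, 26, 0], 5.7],
    [[27, 26, 0], 5.7],
    [[27, 26, 0], 5.7],
    [[27, 26, 0], 5.7],
    [[27, 26, 0], 5.7],
    [[27, 26, 0], 5.7],
    [[27, 26, 0], 5.7]
  ],
  "gripper": 1,
  "grip_force": 20
}}

```text
time_s: 0.77
eef_pos: [0.4091, -0.2789, 0.2266]
tcp_rot: [-3.141, -0.0, 1.175]
ft_force: [0.9, -0.4, 0.2]
finger_gap: 0.0433
finger_force: 0.0
```

{"method": "arm_command", "body": {
  "plan": [
    [[27, 26, 0], 5.7],
    [[27, 26, 0], 5.7],
    [[27, 26, 0], 5.7],
    [[27, 26, 0], 5],
    [[0, 0, 0], 0],
    [[0, 0, 0], 0],
    [[0, 0, 0], 0]
  ]
}}

```text
time_s: 1.35
eef_pos: [0.5157, -0.1766, 0.2262]
tcp_rot: [-3.14, -0.0, 1.556]
ft_force: [-1.1, -0.5, -0.5]
finger_gap: 0.0009
finger_force: 0.0
```

{"method": "arm_command", "body": {
  "plan": [
    [[2, 0, -36], -0.8],
    [[2, 0, -36], 0],
    [[2, 0, -36], 0],
    [[1, 0, -33], 0],
    [[0, 0, 0], 0],
    [[0, 0, 0], 0]
  ]
}}

```text
time_s: 1.85
eef_pos: [0.5216, -0.1774, 0.085]
tcp_rot: [-3.138, -0.001, 1.54]
ft_force: [0.8, -1.1, 1.5]
finger_gap: 0.0002
finger_force: 0.0
```

Run:
```python
from cell import robot
import cv2
a=robot.capture("top")["color"];b=robot.capture("scene")["color"]
a=cv2.resize(a[160:260,190:320],(780,600),interpolation=2);b=cv2.resize(b[110:260,200:360],(640,600),interpolation=2)
cv2.imwrite("pics/t2.png",cv2.resize(cv2.hconcat([a,b])[:,:,::-1],(800,338)))
```

```text
(no output)
```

View pics/t2.png

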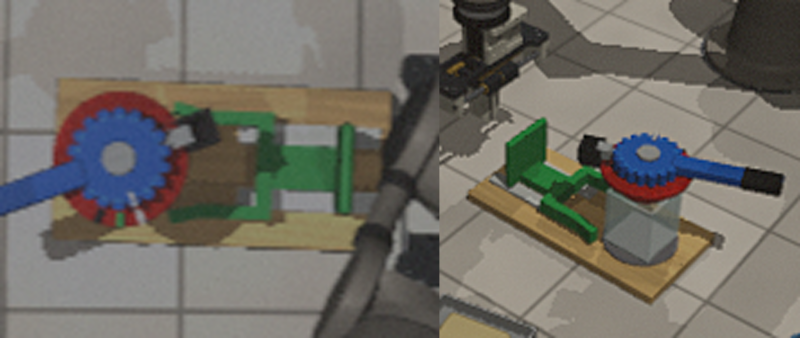

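The fingers are behind the tab and clear of it: the tab is at about (345,168) in the left crop and the gripper at about (410,160). Now I push.

{"method": "arm_command", "body": {
  "plan": [
    [[1, 25, 0], 0],
    [[1, 20, 0], 0],
    [[0, 9, 0], 0],
    [[0, 9, 0], 0],
    [[1, 9, 0], 0],
    [[0, 9, 0], 0],
    [[0, 9, 0], 0],
    [[0, 5, 0], 0]
  ]
}}

```text
time_s: 2.62
eef_pos: [0.5268, -0.081, 0.0862]
tcp_rot: [3.14, 0.0, 1.542]
ft_force: [1.8, -3.5, 1.6]
finger_gap: 0.0002
finger_force: 1.7
```

{"method": "arm_command", "body": {
  "plan": [
    [[0, 7, 0], 0],
    [[0, 7, 0], 0],
    [[0, 6, 0], 0],
    [[0, 0, 0], 0]
  ]
}}

```text
time_s: 2.95
eef_pos: [0.5258, -0.0601, 0.0855]
tcp_rot: [-3.141, -0.001, 1.543]
ft_force: [0.6, -0.5, -0.8]
finger_gap: 0.0003
finger_force: 0.0
```

```bash
cat > look.py <<'E'
import sys,cv2
from cell import robot
a=robot.capture("top")["color"];b=robot.capture("scene")["color"]
a=cv2.resize(a[160:260,160:290],(780,600),interpolation=2);b=cv2.resize(b[110:260,200:360],(640,600),interpolation=2)
cv2.imwrite(sys.argv[1],cv2.resize(cv2.hconcat([a,b])[:,:,::-1],(800,338)))
print(robot.state()["ft_force"])
E
python3 look.py pics/t3.png
```

```text
[ 0.38217592 -0.86097337  0.37566649]
```

View pics/t3.png

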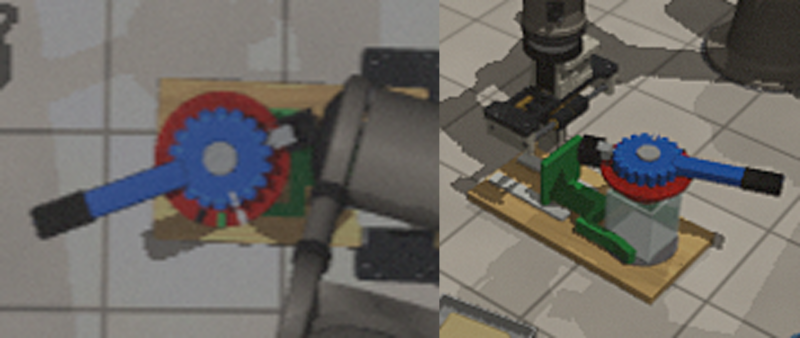

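{"method": "arm_command", "body": {
  "plan": [
    [[0, 0, 8], 0],
    [[0, 4, 0], 0],
    [[0, 4, 0], 0],
    [[0, 4, 0], 0],
    [[0, 2, 0], 0]
  ]
}}

```text
time_s: 3.47
eef_pos: [0.5266, -0.0473, 0.0941]
tcp_rot: [3.14, 0.0, 1.542]
ft_force: [0.6, -3.6, 2.4]
finger_gap: 0.0005
finger_force: 1.6
```

{"method": "arm_command", "body": {
  "plan": [
    [[0, 2, 0], 0],
    [[0, 2, 0], 0],
    [[0, 1, 0], 0]
  ]
}}

```text
time_s: 3.72
eef_pos: [0.5267, -0.0453, 0.0941]
tcp_rot: [3.14, 0.005, 1.544]
ft_force: [-1.5, -20.6, 2.7]
finger_gap: 0.0004
finger_force: 9.9
```

Force has jumped to 20 N, which suggests the end stop. I back off, rise and check.

{"method": "arm_command", "body": {
  "plan": [
    [[0, -10, 0], 0],
    [[0, -30, 0], 0],
    [[0, -30, 30], 0],
    [[0, -10, 39], 0],
    [[0, 0, 40], 0],
    [[-10, -30, 20], 0],
    [[-20, -30, 0], 7],
    [[0, 0, 0], 7]
  ]
}}

```text
time_s: 4.38
eef_pos: [0.4954, -0.1846, 0.2235]
tcp_rot: [3.141, 0.002, 1.785]
ft_force: [0.5, -0.4, -0.6]
finger_gap: 0.0006
finger_force: 0.0
```

```bash
python3 look.py pics/t4.png
```

```text
[ 0.35409626  0.46620247 -0.12274621]
```

View pics/t4.png

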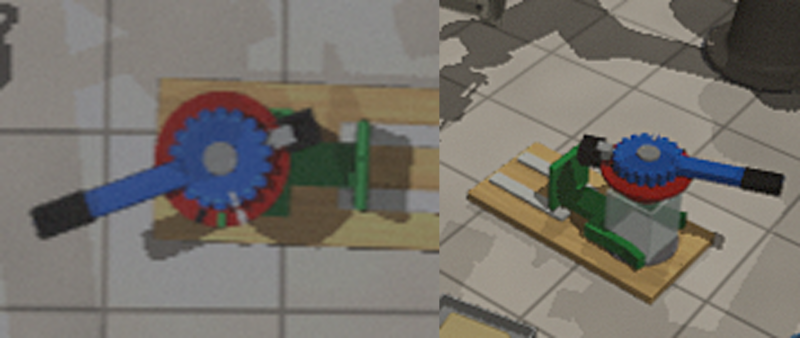

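The prongs now straddle the jar. The tab has moved about 74 mm to the 20 N stop, which fits home, and the block still clears it. Next I go to the -x side of the arm.

{"method": "arm_command", "body": {
  "plan": [
    [[-3, 28, 0], 7],
    [[-3, 28, 0], 7],
    [[-3, 28, 0], 7],
    [[-3, 28, 0], 7],
    [[-3, 28, 0], 7],
    [[-3, 28, 0], 7],
    [[-3, 28, 0], 7],
    [[-3, 28, 0], 7]
  ]
}}

```text
time_s: 5.15
eef_pos: [0.4722, 0.0457, 0.2216]
tcp_rot: [3.141, -0.002, 2.763]
ft_force: [0.3, -0.5, -0.4]
finger_gap: 0.0008
finger_force: 0.0
```

{"method": "arm_command", "body": {
  "plan": [
    [[-3, 28, 0], 7],
    [[-3, 28, 0], 7],
    [[-3, 28, 0], 7],
    [[-3, 28, 0], 7],
    [[-3, 28, 0], 7],
    [[-3, 28, 0], 4],
    [[0, 0, 0], 0],
    [[0, 0, 0], 0]
  ]
}}

```text
time_s: 5.82
eef_pos: [0.4539, 0.2129, 0.2215]
tcp_rot: [3.141, -0.002, -2.843]
ft_force: [-0.6, 0.5, 0.1]
finger_gap: 0.0004
finger_force: 0.0
```

{"method": "arm_command", "body": {
  "plan": [
    [[-8, -8, -10], 0],
    [[0, 0, -28], 0],
    [[0, 0, -28], 0],
    [[0, 0, -21], 0],
    [[0, 0, 0], 0],
    [[0, 0, 0], 0]
  ]
}}

```text
time_s: 6.32
eef_pos: [0.4464, 0.2023, 0.1347]
tcp_rot: [3.141, -0.003, -2.846]
ft_force: [0.8, 0.6, 0.6]
finger_gap: 0.0002
finger_force: 0.0
```

```bash
cat > plan.py <<'E'
import numpy as np
# finger poses: arm dir angle a (deg), r=135, offset 23.5
for a in np.arange(108.5,20,-5.73/2):
    u=np.array([np.cos(np.radians(a)),np.sin(np.radians(a))]);n=np.array([-u[1],u[0]])
    p=np.array([530,88])+135*u+23.5*n
    print(round(a,1),round(108.5-a,1),p.round(1),"yaw",round(a+90,1), "step",(p-q).round(1) if a<108 else "");q=p
E
python3 plan.py; python3 look.py pics/t5.png
```

```text
108.5 0.0 [464.9 208.6] yaw 198.5 step 
105.6 2.9 [471.  211.7] yaw 195.6 step [6.1 3.1]
102.8 5.7 [477.2 214.5] yaw 192.8 step [6.3 2.8]
99.9 8.6 [483.6 216.9] yaw 189.9 step [6.4 2.5]
97.0 11.5 [490.1 219.1] yaw 187.0 step [6.5 2.2]
94.2 14.3 [496.7 220.9] yaw 184.2 step [6.6 1.8]
91.3 17.2 [503.4 222.4] yaw 181.3 step [6.7 1.5]
88.4 20.1 [510.2 223.6] yaw 178.4 step [6.8 1.2]
85.6 22.9 [517.  224.4] yaw 175.6 step [6.8 0.8]
82.7 25.8 [523.8 224.9] yaw 172.7 step [6.8 0.5]
79.9 28.6 [530.7 225. ] yaw 169.9 step [6.8 0.1]
77.0 31.5 [537.5 224.8] yaw 167.0 step [ 6.8 -0.2]
74.1 34.4 [544.3 224.3] yaw 164.1 step [ 6.8 -0.5]
71.3 37.2 [551.1 223.4] yaw 161.3 step [ 6.8 -0.9]
68.4 40.1 [557.9 222.2] yaw 158.4 step [ 6.7 -1.2]
65.5 43.0 [564.5 220.6] yaw 155.5 step [ 6.7 -1.6]
62.7 45.8 [571.1 218.7] yaw 152.7 step [ 6.6 -1.9]
59.8 48.7 [577.6 216.5] yaw 149.8 step [ 6.5 -2.2]
56.9 51.6 [584. 214.] yaw 146.9 step [ 6.4 -2.5]
54.1 54.4 [590.2 211.1] yaw 144.1 step [ 6.2 -2.9]
51.2 57.3 [596.3 207.9] yaw 141.2 step [ 6.1 -3.2]
48.3 60.2 [602.2 204.5] yaw 138.3 step [ 5.9 -3.5]
45.5 63.0 [607.9 200.7] yaw 135.5 step [ 5.7 -3.8]
42.6 65.9 [613.5 196.7] yaw 132.6 step [ 5.5 -4. ]
39.7 68.8 [618.8 192.4] yaw 129.7 step [ 5.3 -4.3]
36.9 71.6 [623.9 187.8] yaw 126.9 step [ 5.1 -4.6]
34.0 74.5 [628.8 183. ] yaw 124.0 step [ 4.9 -4.8]
31.1 77.4 [633.4 177.9] yaw 121.1 step [ 4.6 -5.1]
28.3 80.2 [637.8 172.7] yaw 118.3 step [ 4.4 -5.3]
25.4 83.1 [641.8 167.2] yaw 115.4 step [ 4.1 -5.5]
22.6 85.9 [645.7 161.5] yaw 112.6 step [ 3.8 -5.7]
[0.5319515  0.31750434 0.21505906]
```

View pics/t5.png

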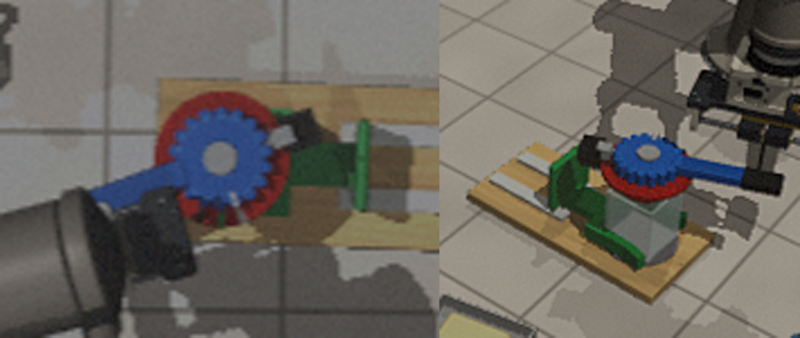

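The fingers stand just behind the sleeve. I push through about 0.4 rad of arm turn.

{"method": "arm_command", "body": {
  "plan": [
    [[18, 6, 0], 0],
    [[6.1, 3.1, 0], -2],
    [[6.3, 2.8, 0], -2.9],
    [[6.4, 2.5, 0], -2.9],
    [[6.5, 2.2, 0], -2.9],
    [[6.6, 1.8, 0], -2.9],
    [[6.7, 1.5, 0], -2.9],
    [[6.8, 1.2, 0], -2.9]
  ]
}}

```text
time_s: 7.08
eef_pos: [0.5109, 0.2242, 0.1369]
tcp_rot: [3.141, 0.001, 3.099]
ft_force: [-2.1, -0.9, 0.0]
finger_gap: 0.0004
finger_force: 1.0
```

{"method": "arm_command", "body": {
  "plan": [
    [[6.8, 0.8, 0], -2.9],
    [[3.4, 0.4, 0], -1.4],
    [[3.4, 0.1, 0], -1.4]
  ]
}}

```text
time_s: 7.33
eef_pos: [0.5244, 0.2255, 0.1365]
tcp_rot: [3.141, 0.001, 3.001]
ft_force: [-2.7, 0.6, 1.8]
finger_gap: 0.0003
finger_force: 1.1
```

{"method": "arm_command", "body": {
  "plan": [
    [[3.4, 0.1, 0], -1.4],
    [[3.4, 0, 0], -1.4],
    [[3.4, -0.1, 0], -1.4]
  ]
}}

```text
time_s: 7.58
eef_pos: [0.5344, 0.2256, 0.1356]
tcp_rot: [3.141, 0.0, 2.927]
ft_force: [-2.0, 1.1, 2.7]
finger_gap: 0.0002
finger_force: 1.1
```

{"method": "arm_command", "body": {
  "plan": [
    [[3.4, -0.2, 0], -1.4],
    [[3.4, -0.3, 0], -1.4],
    [[3.4, -0.3, 0], -1.4]
  ]
}}

```text
time_s: 7.83
eef_pos: [0.5446, 0.2247, 0.1352]
tcp_rot: [3.141, -0.0, 2.853]
ft_force: [-2.7, 1.4, 1.1]
finger_gap: 0.0007
finger_force: 1.3
```

{"method": "arm_command", "body": {
  "plan": [
    [[3.4, -0.4, 0], -1.4],
    [[3.4, -0.5, 0], -1.4],
    [[3.4, -0.5, 0], -1.4]
  ]
}}

```text
time_s: 8.08
eef_pos: [0.5549, 0.2232, 0.1352]
tcp_rot: [3.141, -0.0, 2.78]
ft_force: [-2.7, 1.3, 1.6]
finger_gap: 0.0005
finger_force: 1.3
```

{"method": "arm_command", "body": {
  "plan": [
    [[3.4, -0.6, 0], -1.4],
    [[3.4, -0.7, 0], -1.4],
    [[3.3, -0.7, 0], -1.4]
  ]
}}

```text
time_s: 8.33
eef_pos: [0.5649, 0.221, 0.1351]
tcp_rot: [-3.141, -0.0, 2.707]
ft_force: [-2.2, -0.0, 1.9]
finger_gap: 0.0004
finger_force: 1.3
```

{"method": "arm_command", "body": {
  "plan": [
    [[3.3, -0.9, 0], -1.4],
    [[3.3, -1.0, 0], -1.4],
    [[3.3, -1.0, 0], -1.4]
  ]
}}

```text
time_s: 8.58
eef_pos: [0.5748, 0.218, 0.1351]
tcp_rot: [-3.141, -0.0, 2.633]
ft_force: [-2.1, -0.4, 1.2]
finger_gap: 0.0006
finger_force: 1.2
```

{"method": "arm_command", "body": {
  "plan": [
    [[3.2, -1.1, 0], -1.4],
    [[3.2, -1.2, 0], -1.4],
    [[3.2, -1.3, 0], -1.4]
  ]
}}

```text
time_s: 8.83
eef_pos: [0.5838, 0.2147, 0.135]
tcp_rot: [-3.141, -0.001, 2.56]
ft_force: [-6.5, 1.2, 1.8]
finger_gap: 0.0007
finger_force: 3.2
```

Force is rising to 6.6 N, so the lid is reaching its stop. I go on in smaller steps.

{"method": "arm_command", "body": {
  "plan": [
    [[2.1, -1.0, 0], -1],
    [[2.1, -1.0, 0], -1]
  ]
}}

```text
time_s: 9.0
eef_pos: [0.5871, 0.2133, 0.1349]
tcp_rot: [-3.14, -0.003, 2.526]
ft_force: [-8.8, 2.7, 2.3]
finger_gap: 0.0007
finger_force: 4.4
```

{"method": "arm_command", "body": {
  "plan": [
    [[2.1, -1.0, 0], -1],
    [[2.1, -1.0, 0], -1]
  ]
}}

```text
time_s: 9.17
eef_pos: [0.5912, 0.2114, 0.1349]
tcp_rot: [-3.14, -0.003, 2.491]
ft_force: [-8.2, 3.2, 3.0]
finger_gap: 0.0005
finger_force: 3.8
```

{"method": "arm_command", "body": {
  "plan": [
    [[2.1, -1.1, 0], -1],
    [[2.1, -1.1, 0], -1]
  ]
}}

```text
time_s: 9.33
eef_pos: [0.5958, 0.2089, 0.1349]
tcp_rot: [-3.14, -0.002, 2.456]
ft_force: [-5.8, 1.1, 1.2]
finger_gap: 0.0006
finger_force: 2.6
```

Force is falling, so the clutch is slipping.

{"method": "arm_command", "body": {
  "plan": [
    [[2.1, -1.2, 0], -1],
    [[2.1, -1.2, 0], -1]
  ]
}}

```text
time_s: 9.5
eef_pos: [0.601, 0.2061, 0.135]
tcp_rot: [-3.141, -0.0, 2.421]
ft_force: [-1.5, 0.2, -0.2]
finger_gap: 0.0005
finger_force: 0.7
```

{"method": "arm_command", "body": {
  "plan": [
    [[1.5, -0.9, 0], -0.7],
    [[1.5, -0.9, 0], -0.7]
  ]
}}

```text
time_s: 9.67
eef_pos: [0.605, 0.204, 0.1353]
tcp_rot: [3.14, 0.001, 2.397]
ft_force: [0.6, -0.4, -0.4]
finger_gap: 0.0009
finger_force: 0.0
```

Contact is lost, so it has snapped ahead. I retreat, rise and check.

{"method": "arm_command", "body": {
  "plan": [
    [[-12, 11, 0], 0],
    [[-22, 20, 0], 0],
    [[0, 0, 38], 0],
    [[-20, 10, 35], 0],
    [[-35, 10, 10], 0],
    [[-38, 0, 0], 0],
    [[-38, 0, 0], 0],
    [[0, 0, 0], 0]
  ]
}}

```text
time_s: 10.33
eef_pos: [0.4325, 0.255, 0.218]
tcp_rot: [-3.138, -0.003, 2.4]
ft_force: [0.1, 0.8, 1.2]
finger_gap: 0.0007
finger_force: 0.0
```

```bash
python3 look.py pics/t6.png
```

```text
[0.00281466 0.08520554 0.3708777 ]
```

View pics/t6.png

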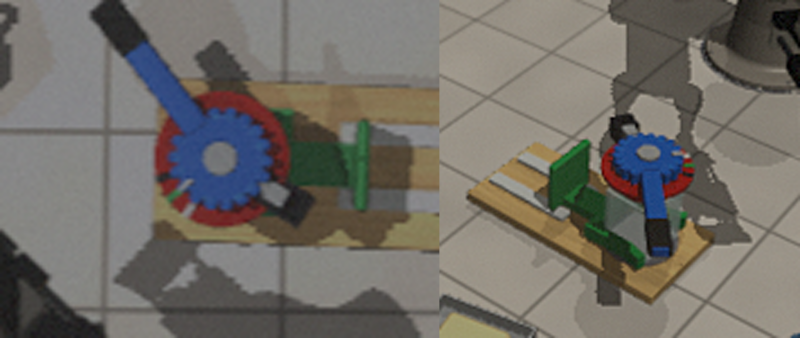

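The block, and with it the lid, turned about 49°, and the arm about 70°. That leaves roughly 0.37 rad of slip, which is exactly one click. The clamp is in place and the hand is clear.

```bash
python3 -c "
from cell import robot
print(robot.job_done())"
```

```text
the job is handed in; nothing more can be done
None
```

I pushed the clamp to its end stop, screwed the lid home and stopped at the first click (about 0.37 rad of slip measured from the last picture), then withdrew the hand and handed the job in; no verdict came back.

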